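# Lock the cartridges into their tray with the retaining bar

### The arm

A 7-joint arm with a two-finger parallel gripper is mounted at the origin on the work surface. World frame = base frame: x ahead of the robot, y to its left, z up, the work surface at z = 0. Lengths are in mm, angles in rad, forces in N, time in s.
With the tool pointing down it reaches from about 400 to 900 mm from the base axis. Payload 5.6 kg.
Tool frame: the origin (TCP) lies midway between the tips of the shut fingers; the grasp point (between the pads) lies 19 mm behind it; x points along the fingers, y is the direction in which the jaws open and shut, and the axes are right-handed (so a half turn about x gives the same grasp; the last joint's range is limited). The gripper opens to 92 mm and grips with 3 to 60 N. Pads are 20 mm wide; open, the fingers measure 128 mm over their backs; the gripper's body (75 mm by 189 mm) begins 69 mm behind the grasp point.
Start: joints at [1.239, 0.468, -0.012, 1.603, 0.006, 1.071, -0.056], TCP at [185.079, -623.101, 214.592] pointing down, gripper open.
Joint ranges: [-2.53, 2.53], [-0.31, 2.02], [-1.57, 1.55], [0.28, 2.44], [-1.29, 4.43], [0.15, 1.84], [-2.92, 2.92]. Speed limits (rad/s): [2.57, 2.57, 3.14, 3.14, 3.14, 3.14, 3.14].

### API

Orientations are given as a rotation vector (axis times angle).
In Python, from cell import robot, grip, kin, viewer gives the robot as it stands. Calls block until the motion is done:
- robot.movep(position, orientation): joint-space move of the TCP to a pose.
- robot.servo_line(position, feed=150, rotation=None): straight line of the TCP; rotation=None keeps the orientation; feed is the mean speed in mm/s.
- robot.goto_joints(angles): joint-space move.
- grip(opening, newtons=None): opening from 0.0 (shut) to 1.0 (fully open); newtons is the grip in N (None keeps the last); returns when the fingers have stopped.
- robot.hold(seconds).
- kin.ik(position, orientation): joint angles nearest the present ones, or None.
- robot.observe(): the state.
- viewer.read_camera(name): name is "side" or "top"; returns the picture (384x512x3 uint8, red, green, blue); there is no depth.
- viewer.camera_info(name): a dict with "camera_matrix" (3x3 intrinsics, pixels), "R" (3x3) and "t" (3): a world point X has camera coordinates R X + t. Camera axes: x right, y down, z forward; pixel columns grow to the right and rows downward; lengths in mm; the calibration is good to about 2 mm. A picture is of the moment at which its call begins. camera_info takes no time and is no camera call.
A pose or a line that the arm cannot do raises robot.IKError and nothing moves.
- robot.job_done(): hands the job in, once; it reports no verdict.
Trained networks look in the newest picture that a camera, given by its name, has taken for a name from the list of things; names that differ only in an ending like _2 or _b are one class to them, and where a whole thing is asked for, a point or a joint stands for the part that bears it (a point fixed in the world has none). Each returns a list of dicts, best first, with "confidence" (0 to 1); they miss things now and then, are a little off and sometimes report something else, mostly with a low value. They report only what shows in the picture. A call takes as long as a camera call. They do not tell look-alikes from the thing itself.
- viewer.silhouettes(name, camera): "mask" (384x512 bool, what is visible of it).
- viewer.pinpoint(name, camera): "at" ([x, y, z] in mm, in the coordinates of the camera as it stood for that picture, good to about 4 mm: a listed point, or the origin of a listed thing).
The state is a dict: "t": time; "joints": joint angles; "joint_velocities": joint speeds; "joint_torque": joint torques, N m; "tcp_pos": TCP position; "tcp_rot": TCP orientation; "contact_force": force on the tool from outside, world axes, zero at the start; "wrist_torque": the same for the moment, N m; "grip_width": opening from 0.0 (shut) to 1.0 (fully open).
Only numpy, scipy, OpenCV 4.12 (cv2) and the standard library are available. Lean on these libraries where they do the work, as an engineer would, in place of code of your own. Each camera call takes 0.05 s, during which the arm holds its last target.

### The job

Lock the two cartridges into the black tray with the loose aluminium retaining bar: with the bar steeply tilted, hook its narrow tongue in under the lip of the low keeper at the far end of the tray, then swing its wide end down inside the tall channel at the end near you and press until the spring catch snaps out over it. Both supports are clamped at a height that differs from time to time, so feel for the keeper's sill before you slide the tongue in. Leave the bar lying level across the two, let go of it, and do not shift the cartridges or the other things in the tray and on the shelf.

Things in the scene. Friction and masses are not known exactly. Their poses are not given: they have to be found in the camera images.
- bar: The loose retaining bar: aluminium flat, 190 mm long, 8 mm thick, 0.10 to 0.21 kg. Lies flat on the shelf, fin up, left or right of the tray, its x axis within 0.45 rad of the robot's -x. Origin: centre of its underside; x along the bar to its wide end (heel), z up. 30 mm wide, but its last 28 mm at -x are a tongue (toe) 20 mm wide, pointing away from the robot.
- bar_grip (a point): Centre of the black upright grip fin on the bar's middle, 24 mm above the bar's underside. The fin is 70 mm long in bar x, 12 mm thick in bar y, from 8 to 40 mm above the underside: pinch it across y. Axes as the bar's.
- bar_toe (a point): End of the bar's tongue, mid width, on the underside (bar x = -95 mm). Axes as the bar's.
- bar_heel (a point): End of the bar's wide end, mid width, on the underside (bar x = +95 mm). Axes as the bar's.
- tray: Black plastic tray fixed to the shelf, 258 x 268 mm, walls 28 mm high, its x within 0.3 rad of the robot's -x. Origin on the shelf under the line where the bar shall lie (tray y = 0); x from the keeper (far from the robot) to the upright (near it), z up. Keeper and upright are clamped in its sockets at one common SET HEIGHT, 0 to 16 mm above the points listed below; not reported: feel or see it.
- keeper (a point): Keeper, the low bracket at the far end: back wall of its pocket, mid width, at the height of the bar's underside when home, for set height 0 (tray -100, 0, 56 mm; fixed to the tray, axes as the tray's). The pocket runs from here to the sill, 26 mm in +x, its floor 18 mm below the sill's top; cheeks 28 mm apart stand from the back wall to 20 mm in +x.
- lip (a point): Keeper's lip, for set height 0: mid of its free lower edge (tray -80, 0, 66 mm). The lip, 6 mm thick, roofs the pocket from the back wall to here, 20 mm; its underside is level with this point. The tongue can enter only from +x, between this edge and the sill, sloping down to the back wall; at 30 degrees the gap leaves about 4 mm of play.
- sill (a point): Keeper's sill, for set height 0: mid of its upper edge on the pocket's side (tray -74, 0, 56 mm). Its flat top runs from here 12 mm in +x, 36 mm wide, and carries the bar when home (bar level, origin at tray x -5 to 0 mm, y within 4 mm). The bar swings level about this edge, then has 2 mm of play under the lip.
- heel_seat (a point): Near support, for set height 0: face of the upright's web, mid width, at the height of the heel seat (tray 95, 0, 56 mm; fixed to the tray). The seat is a ledge from the web to 21 mm in -x. From the keeper's back wall to the web is 195 mm, 5 mm more than the bar; from the lip's edge only 175 mm, so the bar cannot be lowered level.
- channel_top (a point): Upright, an aluminium channel open towards the keeper, for set height 0: mid of the web's top edge, 80 mm above the heel seat (tray 95, 0, 136 mm). Its flanges, 38 mm apart, reach from the web 23 mm in -x over the full height, so the heel must come down between them from above.
- nose (a point): Spring catch, grey, at rest, for set height 0: mid of the front lower edge of its nose (tray 84, 0, 66 mm). The nose, 24 mm wide, juts 11 mm from the web; flat underside 10 mm above the seat; above a 3 mm front edge a ramp of 61 degrees from level rises to the web. A heel coming down pushes it back; it springs out over the heel once that is within 2 mm of the seat.
- catch (a joint): Slide of the spring catch in m: 0 = fully out over the heel seat (at the start), up to 0.013 as it is pushed back into the upright (tray +x). Spring 1.1 N at 0, plus 180 N/m. Passing it takes some 3 to 7 N down at the heel, about twice that on the fin.
- cartridge1: Bystander to be locked in, not shifted: white sealant cartridge, 47 mm diameter, 150 mm long plus a capped neck, lying along tray y in the cradle nearer the keeper (tray x = -30 mm); top 51 mm above the shelf, 5 to 21 mm under the bar when home. Origin: on the tray floor under its axis.
- cartridge2: Bystander to be locked in, leave where it is: the same, in the cradle nearer the upright (tray x = 26 mm).
- nozzle_cap: Bystander: yellow conical nozzle cap, 60 mm high, 30 mm across its foot, standing in the bay along the tray's -y side. Origin: centre of its foot.
- punch: Bystander: steel cartridge punch, about 125 mm long, lying in the same bay. Origin: on the tray floor under its middle.
- scraper: Bystander: a scraper 190 mm long lying on the shelf on the other side of the tray from the bar. Origin under its middle.
- tape: Bystander: roll of paper tape, 92 mm across, 48 mm high, lying flat beyond the tray. Origin: centre of its underside.
- jar: Bystander: clear jar 72 mm across, 85 mm high, beyond the tray. Origin: centre of its foot.
There are look-alikes about, which are no part of the job. Several things look just like the bar: the one meant starts farthest to the robot's left.

How it is judged (in metres and radians):
On the way:
1. the tongue is hooked under the keeper's lip (at least 5 mm in) while the bar is still tilted by more than 12 degrees (x of bar_toe in the frame of keeper between -0.006 and 0.015 m and z of bar_toe in the frame of keeper below 0.014 m and angle between bar's own z axis and vertical above 0.21 rad), for 0.1 s.
At the end, for the whole second after the job is handed in: The bar lies level (1.7 deg) and at rest on sill and heel seat (both ends 4 mm below to 18.5 mm above the listed points), tongue end under the lip within 12 mm of the keeper's back wall, heel end within 9 mm of the web, spring catch back out over the heel (within 4 mm of fully out) (x of bar_toe in the frame of keeper between -0.003 and 0.012 m and z of bar_toe in the frame of keeper between -0.004 and 0.0185 m and z of bar_heel in the frame of heel_seat between -0.004 and 0.0185 m and x of bar_heel in the frame of heel_seat above -0.009 m and angle between bar's own z axis and vertical below 0.03 rad and value of joint catch below 0.004 m and linear speed of bar below 0.02 m/s); the robot touches nothing.
It fails at once if a cartridge is shifted by more than 20 mm (distance of any of cartridge1, cartridge2 from where it was at the start of the episode above 0.02 m).
It fails at once if another thing in the tray or on the shelf is shifted by more than 30 mm (distance of any of nozzle_cap, punch, scraper, tape, jar from where it was at the start of the episode above 0.03 m).
It also fails if it takes over 45 s, if anything falls off the work surface, if the arm or the gripper's body presses on something with over 40 N, if the wrist force passes 120 N, or if a joint passes its speed limit or range.

## Working session

There is one attempt and no reset: what is moved stays moved. The work goes in short steps, each a Python script; the robot and the scene stay as the last script left them, time stands still between calls to the robot, and variables do not carry over. Pictures are saved under pics/ and viewed, and the job is handed in when it is done.

```bash
ls; mkdir -p pics
cat > h.py <<'E'
import numpy as np, cv2
from scipy.spatial.transform import Rotation as R
from cell import robot, grip, kin, viewer
def toworld(p,cam):
    i=viewer.camera_info(cam); return np.array(i["R"]).T@(np.array(p)-np.array(i["t"]))
def proj(P,cam):
    i=viewer.camera_info(cam); c=np.array(i["R"])@np.array(P)+np.array(i["t"]); u=np.array(i["camera_matrix"])@c; return u[:2]/u[2]
def ray(px,z,cam):
    i=viewer.camera_info(cam); Rm=np.array(i["R"]);o=-Rm.T@np.array(i["t"]); d=Rm.T@np.linalg.inv(np.array(i["camera_matrix"]))@np.array([px[0],px[1],1.]); return o+d*(z-o[2])/d[2]
def save(im,n): cv2.imwrite("pics/"+n,cv2.cvtColor(im,cv2.COLOR_RGB2BGR))
E
python3 - <<'E'
from h import *
np.set_printoptions(precision=1,suppress=True)
for c in("top","side"):
    im=viewer.read_camera(c); save(im,f"{c}0.png")
    i=viewer.camera_info(c); print(c,"campos",-np.array(i["R"]).T@np.array(i["t"]),np.array(i["R"])[2],i["camera_matrix"][0][0])
    for n in("bar","bar_grip","bar_toe","bar_heel","tray","keeper","lip","sill","heel_seat","channel_top","nose"):
        for d in viewer.pinpoint(n,c): 
            w=toworld(d["at"],c); print(c,n,round(d["confidence"],2),w,proj(w,c))
print(robot.observe())
E
```

```text
pics
top campos [ 406.6   -6.  1054.7] [ 0.1  0.  -1. ] 369.2600695207813
top bar 0.88 [276.7 223.3   3.8] [185.1 276.2]
top bar 0.82 [474.2 325.4   1.9] [151.3 206.1]
top bar_grip 0.91 [473.5 325.8  24.3] [148.7 205.8]
top bar_grip 0.59 [279.5 225.2  22.8] [183. 276.]
top bar_grip 0.42 [652.2 -24.3  54.9] [272.9 140.1]
top bar_toe 0.71 [568.2 320.6  -2.3] [154.3 174. ]
top bar_toe 0.7 [220.9 301.1   5.3] [156.9 296.6]
top bar_heel 0.97 [377.8 332.6   0.6] [148.  239.9]
top bar_heel 0.75 [335.4 147.3   2.6] [212.4 255. ]
top bar_heel 0.72 [733.9 301.9   0.7] [161.9 118.3]
top tray 0.83 [578.8  -8.2   0.8] [267.2 169.6]
top keeper 0.98 [676.6 -30.8  48.9] [275.2 132. ]
top keeper 0.51 [496.8  14.3  67.7] [258.9 195.8]
top lip 0.86 [658.5 -23.6  64.9] [272.7 137. ]
top lip 0.73 [632.  114.9   2.4] [224.7 151.6]
top lip 0.58 [487.2  14.7 135.7] [258.2 197.2]
top sill 0.92 [653.8 -22.9  52.5] [272.4 139.8]
top heel_seat 0.81 [483.3  15.7  54. ] [258.6 201.2]
top channel_top 0.79 [487.4  15.4 138.5] [257.9 197. ]
top channel_top 0.54 [734.1 299.9   0.7] [162.6 118.2]
top nose 0.61 [496.9 
[... 768 characters left out ...]
[653.6 -28.5  56.9] [199.1 192.7]
side sill 0.53 [583.7 -11.2   0.1] [226.3 214.6]
side heel_seat 0.87 [493.8  10.5  55.8] [260.3 208.1]
side channel_top 0.74 [490.3  14.2 128.4] [262.  188.1]
side nose 0.85 [496.8  16.6  62.6] [258.9 207.9]
side nose 0.19 [652.9 -29.1  58.7] [199.4 192. ]
{'t': 1.2, 'joints': array([ 1.2,  0.5, -0. ,  1.6,  0. ,  1.1, -0.1]), 'joint_velocities': array([ 0., -0.,  0.,  0., -0., -0., -0.]), 'joint_torque': array([  0. , -52. ,  -0. , -24.4,  -0.1,   0. ,   0. ]), 'tcp_pos': array([ 185.1, -623.1,  214.6]), 'tcp_rot': array([ 2.1,  0.3, -2.1]), 'contact_force': array([-0.1, -0. ,  0.3]), 'wrist_torque': array([-0.,  0.,  0.]), 'grip_width': 0.9993013299094106}
```

View pics/top0.png

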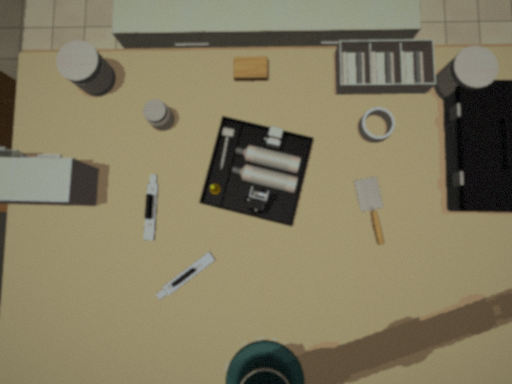

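View pics/side0.png

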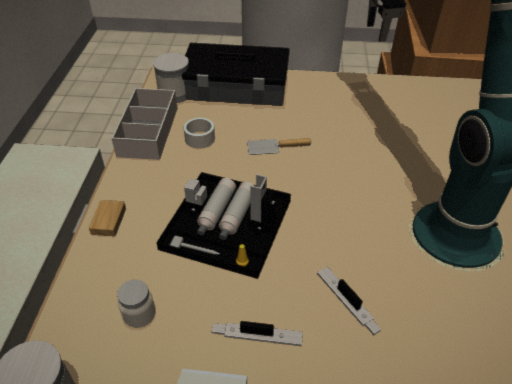

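Run:
```python
import cv2
a=cv2.imread("pics/top0.png")[160:330,110:260]; b=cv2.imread("pics/side0.png")[260:384,180:420]
cv2.imwrite("pics/cropbar.png",cv2.resize(a,None,fx=3.5,fy=3.5,interpolation=2))
c=cv2.imread("pics/side0.png")[160:250,160:310]
cv2.imwrite("pics/croptray.png",cv2.resize(c,None,fx=5,fy=5,interpolation=2))
```

```text
(no output)
```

View pics/cropbar.png

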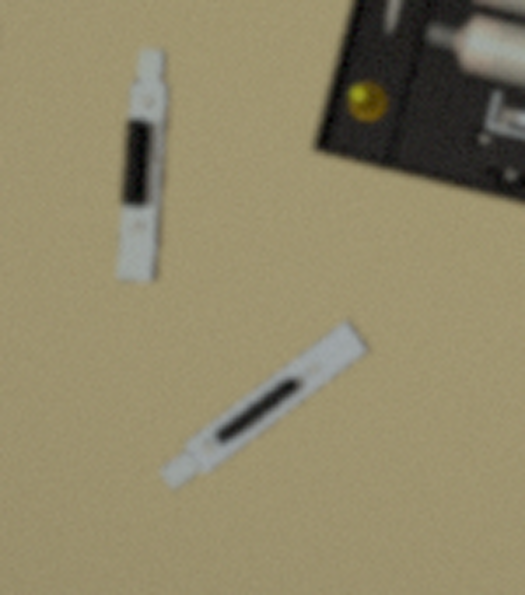

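View pics/croptray.png

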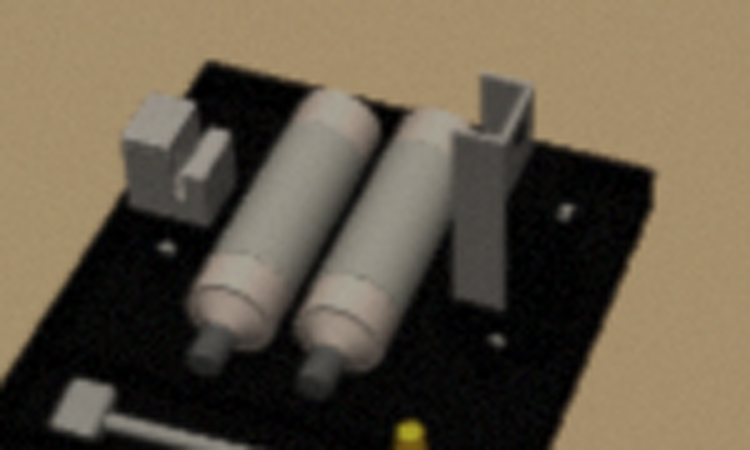

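Candidates: bar A at top px (150,206), y≈+325, tongue away from the robot; bar B at top px (185,276), y≈+224, tongue towards the robot. A is farthest left and its direction fits as well, so I use A; the crop confirms its narrow tongue and black fin. Next I fit the tray and bar poses.

```bash
cat > fit.py <<'E'
from h import *
from scipy.optimize import least_squares
np.set_printoptions(precision=1,suppress=True)
TR={"tray":(0,0,0),"keeper":(-100,0,56),"lip":(-80,0,66),"sill":(-74,0,56),"heel_seat":(95,0,56),"channel_top":(95,0,136),"nose":(84,0,66)}
BR={"bar":(0,0,0),"bar_grip":(0,0,24),"bar_toe":(-95,0,0),"bar_heel":(95,0,0)}
def M(p,P): 
    a=p[2]; return np.array([p[0]+np.cos(a)*P[0]-np.sin(a)*P[1],p[1]+np.sin(a)*P[0]+np.cos(a)*P[1],P[2]])
def fit(obs,p0):
    def f(p): return np.concatenate([(M(p,P)-w)[:2]*np.sqrt(c)/4 for P,w,c in obs])
    r=least_squares(f,p0,loss="soft_l1"); return r.x
if __name__=="__main__":
    ot=[];ob=[];pt0=[582,-10,2.91];pb0=[474,325,3.09]
    masks={}
    for c in("top","side"):
        viewer.read_camera(c)
        for D,o,p0 in((TR,ot,pt0),(BR,ob,pb0)):
            for n,P in D.items():
                for d in viewer.pinpoint(n,c):
                    w=toworld(d["at"],c)
                    if np.linalg.norm(w-M(p0,P))<25: o.append((P,w,d["confidence"]))
        for n in("bar","tray"):
            masks[c+n]=[(d["confidence"],d["mask"]) for d in viewer.silhouettes(n,c)]
    pt=fit(ot,pt0);pb=fit(ob,pb0);print("tray",pt,pt[2],"bar",pb,pb[2])
    for P,w,c in ot: print(P,w-M(pt,P),round(c,2))
    for P,w,c in ob: print("b",P,w-M(pb,P),round(c,2))
    for k,v in masks.items():
        for i,(cf,m) in enumerate(v):
            cam="top" if k.startswith("top") else "side"
            ys,xs=np.nonzero(m); z=8 if "bar" in k else 28
            q=np.array([ray((x,y),z,cam)[:2] for x,y in zip(xs,ys)],np.float32)
            print(k,round(cf,2),m.sum(),cv2.minAreaRect(q) if len(q)>3 else None)
    import pickle;pickle.dump((masks,pt,pb),open("fit.pkl","wb"))
    print(robot.observe()["t"])
E
python3 fit.py
```

```text
tray [581.9  -7.3   2.9] 2.8998636698240796 bar [475.1 325.2   3.1] 3.0910772951677545
(0, 0, 0) [-0.6 -0.6 -0.5] 0.79
(-100, 0, 56) [-2.3  0.3 -4.4] 0.61
(-80, 0, 66) [-0.2  3.6 -0.7] 0.85
(-74, 0, 56) [-3.4 -0.  -1. ] 0.6
(95, 0, 56) [-6.2  1.2 -0.2] 0.71
(95, 0, 136) [-4.6  0.4  1.3] 0.73
(84, 0, 66) [-0.3  0.8  2.9] 0.8
(0, 0, 0) [ 4.3 -0.6  1.7] 0.79
(-100, 0, 56) [ 1.1 -3.1  4.2] 0.61
(-80, 0, 66) [4.6 0.5 3.1] 0.98
(-74, 0, 56) [ 1.5 -2.7 -0.2] 0.59
(95, 0, 56) [ 2.8 -3.4  0.3] 0.74
(95, 0, 136) [ 2.5 -0.6 -1.6] 0.75
(84, 0, 66) [-2.2  3.   0.1] 0.71
b (0, 0, 0) [2.1 2.7 3.4] 0.87
b (0, 0, 24) [-2.9  0.1  1.3] 0.84
b (-95, 0, 0) [-2.6  0.6 -3.9] 0.58
b (95, 0, 0) [-2.7  2.3  0. ] 0.96
b (0, 0, 0) [ 1.7 -4.2  4.1] 0.55
b (0, 0, 24) [2.6 2.4 0.5] 0.66
b (-95, 0, 0) [-0.2 -1.5  2.2] 0.78
b (95, 0, 0) [ 1.9 -4.4  3.5] 0.92
topbar 0.78 690 ((276.7875671386719, 225.38555908203125), (30.401086807250977, 188.62205505371094), 37.257713317871094)
topbar 0.75 739 ((472.3009033203125, 328.89788818359375), (36.8824462890625, 194.9522705078125), 88.14816284179688)Traceback (most recent call last):
  File "fit.py", line 30, in <module>
    q=np.array([ray((x,y),z,cam)[:2] for x,y in zip(xs,ys)],np.float32)
                ~~~^^^^^^^^^^^^^
  File "h.py", line 9, in ray
    i=viewer.camera_info(cam); Rm=np.array(i["R"]);o=-Rm.T@np.array(i["t"]); d=Rm.T@np.linalg.inv(np.array(i["camera_matrix"]))@np.array([px[0],px[1],1.]); return o+d*(z-o[2])/d[2]
ValueError: time passes only in moves, steps and waits
```

```bash
cat > h.py <<'E'
import numpy as np, cv2
from scipy.spatial.transform import Rotation as R
from cell import robot, grip, kin, viewer
CI={}
def ci(cam):
    if cam not in CI:
        i=viewer.camera_info(cam); CI[cam]=tuple(np.array(i[k],float) for k in("camera_matrix","R","t"))
    return CI[cam]
def toworld(p,cam):
    K,Q,t=ci(cam); return Q.T@(np.array(p)-t)
def proj(P,cam):
    K,Q,t=ci(cam); u=K@(Q@np.array(P,float)+t); return u[:2]/u[2]
def ray(px,z,cam):
    K,Q,t=ci(cam); o=-Q.T@t; d=Q.T@np.linalg.inv(K)@np.array([px[0],px[1],1.]); return o+d*(z-o[2])/d[2]
def save(im,n): cv2.imwrite("pics/"+n,cv2.cvtColor(im,cv2.COLOR_RGB2BGR))
def M(p,P):
    a=p[2]; return np.array([p[0]+np.cos(a)*P[0]-np.sin(a)*P[1],p[1]+np.sin(a)*P[0]+np.cos(a)*P[1],P[2]])
E
cat > ov.py <<'E'
from h import *
np.set_printoptions(precision=1,suppress=True)
pt=[581.9,-7.3,2.900]; pb=[475.1,325.2,3.091]
def box(x0,x1,y0,y1,z0,z1): return [((x0,y0,z),(x1,y0,z),(x1,y1,z),(x0,y1,z)) for z in(z0,z1)]+[((x,y,z0),(x,y,z1)) for x in(x0,x1) for y in(y0,y1)]
F=5
for h,col in((8,(0,0,255)),):
  for cam in("top","side"):
    im=cv2.imread(f"pics/{cam}0.png"); big=cv2.resize(im,None,fx=F,fy=F,interpolation=2)
    def dr(p,polys,col):
        for q in polys:
            pts=np.array([(proj(M(p,P),cam)+.5)*F for P in q]).round().astype(int)
            cv2.polylines(big,[pts],len(q)>2,col,1,cv2.LINE_AA)
    dr(pt,[((95,-19,136+h),(95,19,136+h),(72,19,136+h),(72,-19,136+h)),((95,-19,136+h),(95,-19,30)),((72,-19,136+h),(72,-19,30))],(0,0,255))
    dr(pt,[((-100,-18,72+h),(-100,18,72+h),(-80,18,72+h),(-80,-18,72+h)),((-74,-18,56+h),(-74,18,56+h),(-62,18,56+h),(-62,-18,56+h))],(255,0,255))
    dr(pt,[((-129,-134,28),(-129,134,28),(129,134,28),(129,-134,28))],(0,255,0))
    dr(pb,box(-67,95,-15,15,0,8)[:2]+box(-95,-67,-10,10,0,8)[:2]+box(-35,35,-6,6,8,40)[:2],(0,0,255))
    c=proj(M(pt,(0,0,80)),cam)*F; b=proj(M(pb,(0,0,0)),cam)*F
    def cr(c,w,hh,n): x,y=int(max(0,c[0]-w/2)),int(max(0,c[1]-hh/2)); cv2.imwrite("pics/"+n,big[y:y+hh,x:x+w])
    cr(c,700,580,f"ovt_{cam}.png"); cr(b,500,400,f"ovb_{cam}.png")
E
python3 ov.py
```

```text
(no output)
```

View pics/ovt_top.png

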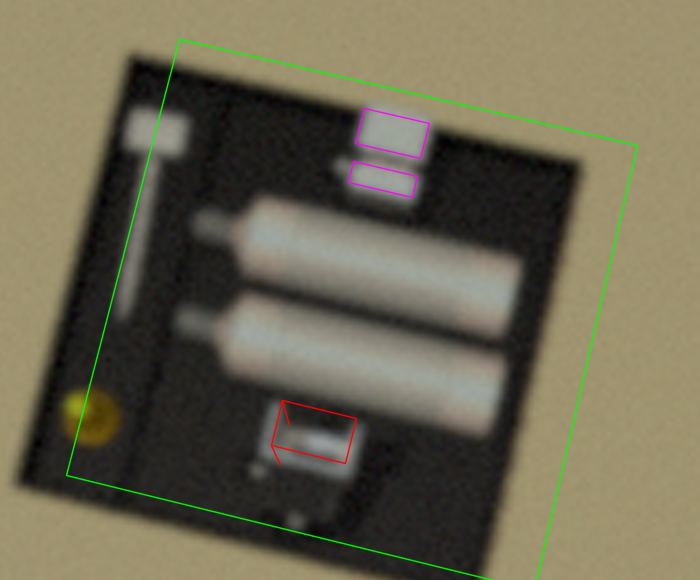

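View pics/ovt_side.png

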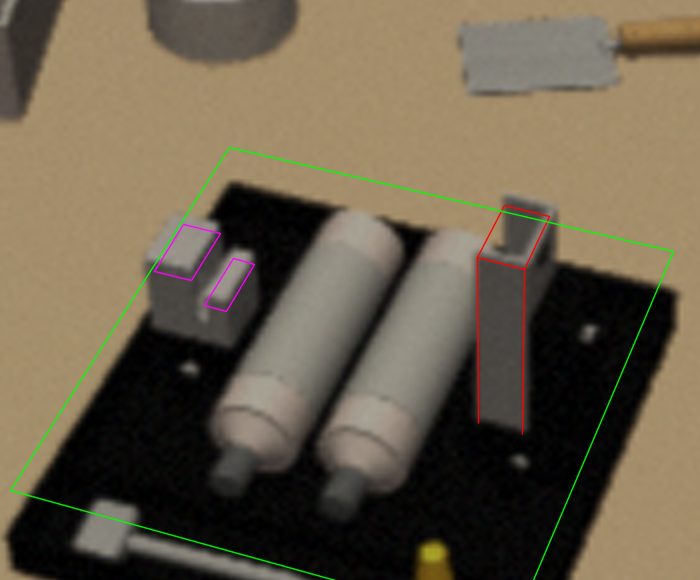

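View pics/ovb_top.png

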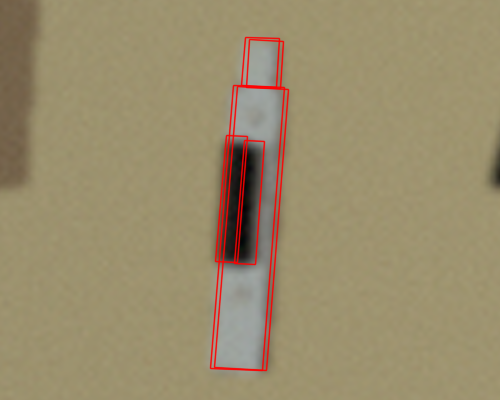

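View pics/ovb_side.png

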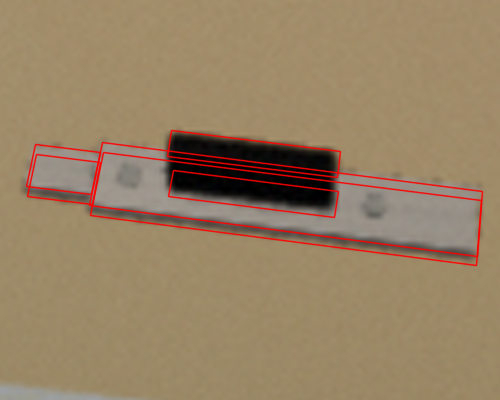

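```bash
cat > ov2.py <<'E'
from h import *
import sys
pt=[float(a) for a in sys.argv[1:4]]; h=float(sys.argv[4]); tag=sys.argv[5]; src=sys.argv[6] if len(sys.argv)>6 else "0"
F=12; out=[]
for cam in("top","side"):
    im=cv2.imread(f"pics/{cam}{src}.png"); big=cv2.resize(im,None,fx=F,fy=F,interpolation=cv2.INTER_CUBIC)
    raw=big.copy()
    def dr(q,col,cl=True):
        pts=np.array([(proj(M(pt,P),cam)+.5)*F for P in q]).round().astype(int); cv2.polylines(big,[pts],cl,col,1,cv2.LINE_AA)
    z=136+h
    dr([(95,-19,z),(95,19,z),(72,19,z),(72,-19,z)],(0,0,255))
    dr([(95,-19,z),(95,-19,56+h)],(0,0,255),0); dr([(95,19,z),(95,19,56+h)],(0,0,255),0)
    z=72+h; dr([(-100,-14,z),(-100,14,z),(-80,14,z),(-80,-14,z)],(255,0,255)); dr([(-80,-14,z),(-80,-14,38+h)],(255,0,255),0)
    z=56+h; dr([(-74,-18,z),(-74,18,z),(-62,18,z),(-62,-18,z)],(255,0,255))
    for P in((90,0,100),(-80,0,66)):
        c=proj(M(pt,P),cam)*F; x,y=int(c[0]-190),int(c[1]-145)
        out.append(big[y:y+290,x:x+380])
cv2.imwrite(f"pics/ov2_{tag}.png",np.vstack([np.hstack(out[:2]),np.hstack(out[2:])]))
E
python3 ov2.py 581.9 -7.3 2.900 8 a
```

```text
(no output)
```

View pics/ov2_a.png

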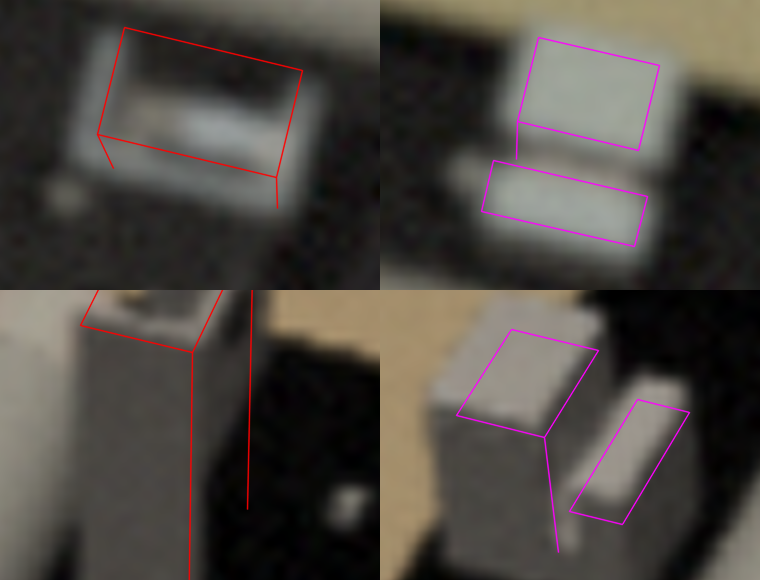

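```bash
sed -i 's/dr(\[(95,-19,z),(95,19,z),(72,19,z),(72,-19,z)\],(0,0,255))/dr([(95,-19,z),(95,19,z),(72,19,z),(72,-19,z)],(0,0,255));dr([(98,-22,z),(98,22,z),(72,22,z),(72,-22,z)],(0,200,255))/; s/dr(\[(-100,-14,z)/dr([(-80,-18,z),(-80,18,z)],(0,200,255),0);&/' ov2.py; python3 ov2.py 578.8 -7.9 2.900 13 b; python3 ov2.py 578.8 -7.9 2.900 16 c
```

```text
(no output)
```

View pics/ov2_b.png

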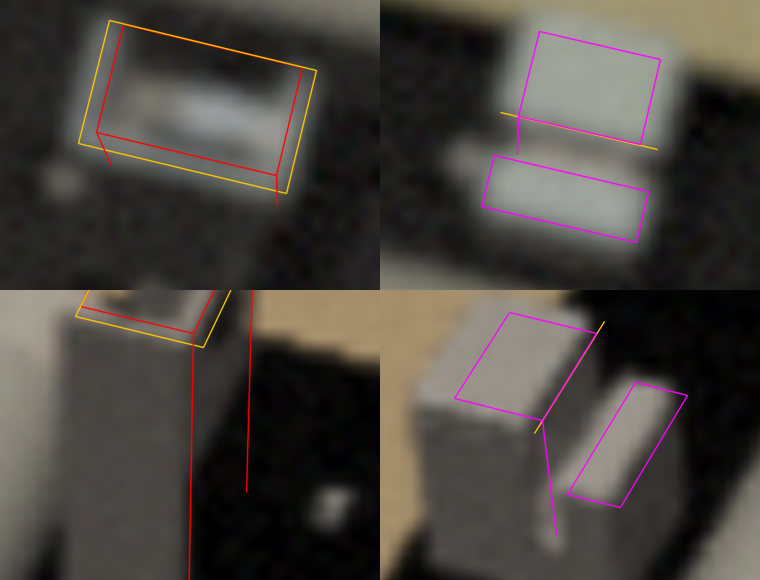

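View pics/ov2_c.png

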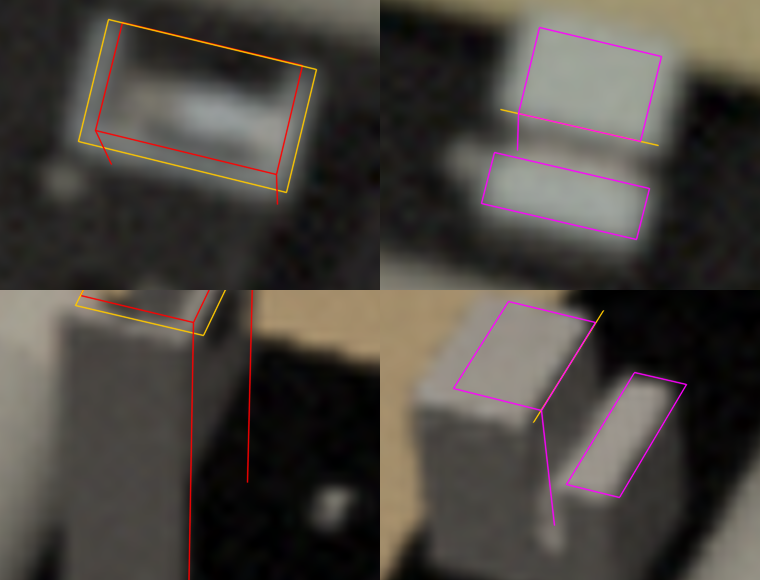

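```bash
cat > mot.py <<'E'
from h import *
PT=[578.8,-7.9,2.900]
PB=[475.1,325.0,3.091]
T0={s:np.column_stack([[0,0,-1],[0,s,0],np.cross([0,0,-1],[0,s,0])]) for s in(1,-1)}
def tool(Rb,ob,phi=0,s=1,c=(0,0,11)):
    """TCP pose for bar rotation Rb, origin ob; c = TCP in bar frame"""
    Rt=Rb.as_matrix()@R.from_euler("y",phi).as_matrix()@T0[s]
    return np.array(ob)+Rb.apply(c), R.from_matrix(Rt).as_rotvec()
def barR(yaw,th): return R.from_euler("z",yaw)*R.from_euler("y",-th)
def tilted(edge,th,d,gap=0,PT=PT):
    """bar pose with underside line passing through tray pt edge (x,z) raised normal by gap; toe is d past the edge"""
    Rb=barR(PT[2],th); e=M(PT,(edge[0],0,edge[1]))
    return Rb, e+Rb.apply([95-d,0,gap])
E
python3 - <<'E'
from mot import *
np.set_printoptions(precision=2,suppress=True)
for s in(1,-1):
  for phi in(0,-.2,-.4,.2):
    r=[]
    p,o=tool(barR(PB[2],0),[PB[0],PB[1],0],phi,s); q=kin.ik(p,o); r.append(q)
    for h in(0,16):
      for th,d in((.52,25),(.52,-30),(.4,25),(0,23)):
        Rb,ob=tilted((-74,56+h),th,d); p,o=tool(Rb,ob,phi,s); r.append(kin.ik(p,o))
    print(s,phi,[x is not None for x in r]); 
    if s==1 and phi in (0,): [print(x) for x in r]
E
```

```text
1 0 [True, True, True, True, True, True, True, True, True]
[-0.17  0.74 -0.65  1.87  0.65  0.75 -2.81]
[ 0.14  0.82 -0.18  1.39  0.    1.45 -1.84]
[ 0.16  0.72 -0.22  1.51  0.    1.42 -1.86]
[ 0.15  0.75 -0.21  1.5   0.04  1.29 -1.86]
[ 0.18  0.57 -0.29  1.86  0.22  0.74 -2.05]
[ 0.14  0.8  -0.19  1.38  0.    1.47 -1.84]
[ 0.16  0.7  -0.23  1.51  0.    1.45 -1.87]
[ 0.15  0.73 -0.22  1.49  0.04  1.32 -1.87]
[ 0.19  0.54 -0.31  1.86  0.23  0.77 -2.05]
1 -0.2 [True, True, True, True, True, True, True, True, True]
1 -0.4 [True, False, True, True, True, False, False, True, True]
1 0.2 [True, True, True, True, True, True, True, True, True]
-1 0 [True, True, True, True, True, True, True, True, True]
-1 -0.2 [True, True, True, True, True, True, True, True, True]
-1 -0.4 [True, False, True, True, True, False, False, True, True]
-1 0.2 [True, True, True, True, True, True, True, True, True]
```

Run:
```python
from mot import *
np.set_printoptions(precision=3,suppress=True)
S=-1
p,o=tool(barR(PB[2],0),[PB[0],PB[1],0],0,S)
st=robot.observe(); 
robot.servo_line([185,-623,320],feed=300)
robot.movep([330,330,320],o); print(robot.observe()["joints"],robot.observe()["t"])
robot.movep(p+[0,0,120],o); grip(0.5,40); print(robot.observe()["t"])
robot.servo_line(p,feed=100)
s=robot.observe(); print(s["tcp_pos"],p,s["contact_force"])
grip(0,60); s=robot.observe(); print(s["grip_width"]*92,s["tcp_pos"],s["contact_force"],s["t"])
robot.servo_line(p+[0,0,60],feed=100)
robot.hold(.3)
s=robot.observe(); print(s["grip_width"]*92,s["tcp_pos"],s["contact_force"],s["wrist_torque"],s["joints"],s["t"])
for c in("side","top"): save(viewer.read_camera(c),c+"1.png")
```

```text
[ 0.157  0.195 -1.117  1.85   0.187  1.211  0.5  ] 6.4667
8.2167
[475.498 325.307  11.648] [475.1 325.   11. ] [-0.172 -0.056  0.076]
11.802317601676403 [475.183 325.071  11.115] [0.183 1.    1.382] 10.175
11.472356851830838 [474.814 324.881  70.507] [ 0.039  1.162 -1.258] [ 0.049 -0.186  0.004] [-0.033  0.718 -0.849  1.85   0.685  0.896  0.307] 11.225
```

Run:
```python
import cv2,numpy as np
a=cv2.imread("pics/side1.png")[230:384,150:350];b=cv2.imread("pics/top1.png")[130:284,60:260]
cv2.imwrite("pics/c1.png",cv2.resize(np.hstack([a,b]),None,fx=2,fy=2,interpolation=2))
```

```text
(no output)
```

View pics/c1.png

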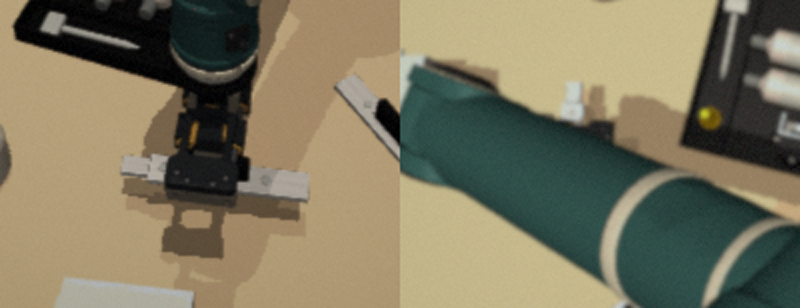

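The bar hangs level in the jaws (side crop about x 122–308, y 155–195). Now I'll check its position along the fin against the prediction, then move above the keeper, tilted.

Run:
```python
from mot import *
im=cv2.imread("pics/side1.png");F=6;big=cv2.resize(im,None,fx=F,fy=F,interpolation=2)
ob=np.array([474.8,324.9,59.5]);Rb=barR(PB[2],0)
for q in([(-95,-10,8),(-95,10,8),(-67,10,8),(-67,-10,8)],[(-67,-15,8),(-67,15,8),(95,15,8),(95,-15,8)]):
    cv2.polylines(big,[np.array([(proj(ob+Rb.apply(P),"side")+.5)*F for P in q]).round().astype(int)],True,(0,0,255),1)
c=(proj(ob,"side")*F).astype(int);cv2.imwrite("pics/c2.png",big[c[1]-200:c[1]+200,c[0]-380:c[0]+380])
```

```text
(no output)
```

View pics/c2.png

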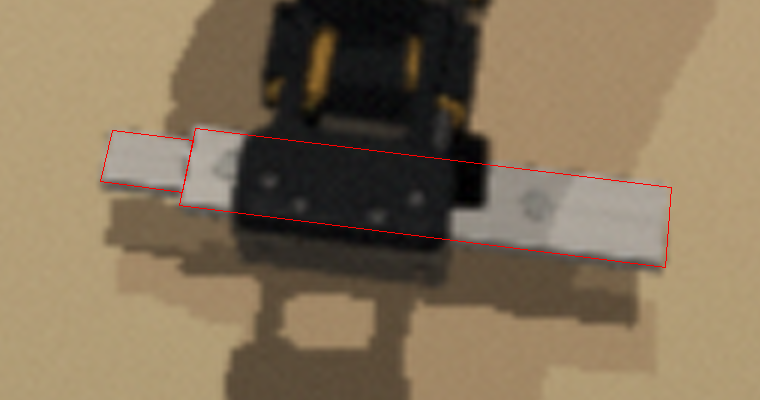

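```bash
sed -i 's/^PT=.*/PT=[579.5,-8.0,2.900]/' mot.py
python3 - <<'E'
from mot import *
np.set_printoptions(precision=2,suppress=True)
S=-1; TH=.55
def pose(x,z,th=TH,d=0): 
    Rb,ob=tilted((x,z),th,d); return tool(Rb,ob,0,S)
robot.servo_line([474.8,324.9,200],feed=300)
p,o=pose(-68,56+16+50)
robot.movep(p,o)
p,o=pose(-68,56+16+10); robot.servo_line(p,feed=150)
robot.hold(.2); s=robot.observe(); f0=s["contact_force"]; print(s["t"],s["tcp_pos"],p,f0,s["wrist_torque"])
z=56+26-2
z=56+26
while z>52:
    z-=1.5; p,o=pose(-68,z); robot.servo_line(p,feed=60)
    s=robot.observe(); f=s["contact_force"]-f0; print(round(s["t"],2),z,s["tcp_pos"]-p,f)
    if np.linalg.norm(f)>2.5: break
robot.hold(.15); s=robot.observe(); print(s["contact_force"]-f0,s["tcp_pos"]-p,s["wrist_torque"],s["t"])
for c in("side","top"): save(viewer.read_camera(c),c+"2.png")
E
```

```text
13.8417 [573.01  -5.89 142.1 ] [572.47  -6.27 141.03] [-0.25  0.05 -1.25] [-0.13 -0.71 -0.02]
14.09 80.5 [ 0.06 -0.1   0.18] [1.23 0.26 0.24]
14.34 79.0 [-0.07 -0.04 -0.11] [0.84 0.11 1.47]
14.59 77.5 [-0.07 -0.01 -0.15] [-0.28  0.17  0.33]
14.84 76.0 [-0.09 -0.03 -0.15] [0.36 0.15 0.38]
15.09 74.5 [-0.06 -0.02 -0.12] [ 0.44 -0.06  0.31]
15.34 73.0 [-0.05 -0.01 -0.11] [ 0.    0.49 -0.25]
15.59 71.5 [-0.07 -0.01 -0.1 ] [ 0.34 -0.63  0.3 ]
15.84 70.0 [-0.07 -0.05 -0.14] [ 0.31  0.29 -0.62]
16.09 68.5 [ 0.06  0.04 -0.01] [ 0.74 -0.69  0.15]
16.34 67.0 [-0.03  0.17  0.94] [-0.9  -0.85  6.41]
[-1.35 -1.    6.97] [-0.08  0.17  0.87] [-0.14  0.04  0.07] 16.4917
```

Run:
```python
import cv2,numpy as np
a=cv2.imread("pics/side2.png")[140:260,150:310]
cv2.imwrite("pics/c3.png",cv2.resize(a,None,fx=4.8,fy=4.8,interpolation=2))
```

```text
(no output)
```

View pics/c3.png

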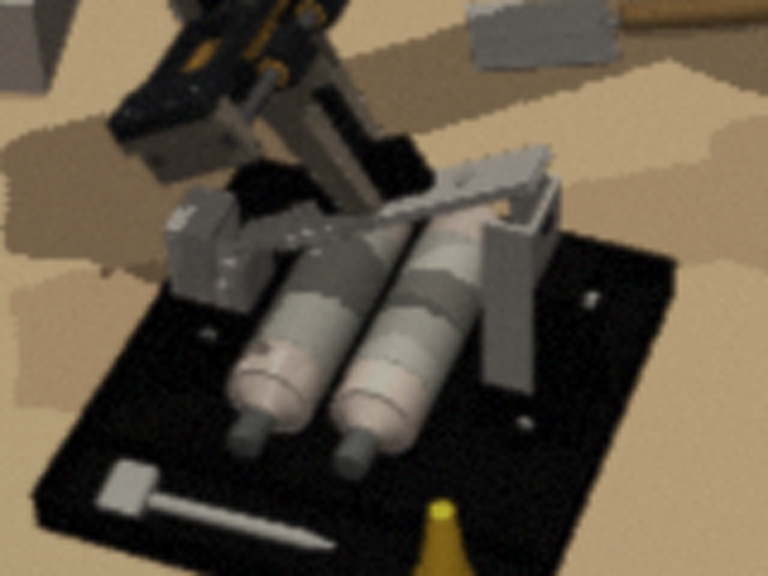

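```bash
cat > ins.py <<'E'
from mot import *
np.set_printoptions(precision=2,suppress=True)
S=-1; TH=.55; ZS=67.8
def pose(d,gap,th=TH,x=-74): 
    Rb,ob=tilted((x,ZS),th,d,gap); return tool(Rb,ob,0,S)
E
python3 - <<'E'
from ins import *
p,o=pose(-7,2.5); robot.servo_line(p,feed=60)
p,o=pose(-7,1.9); robot.servo_line(p,feed=60); robot.hold(.15)
s=robot.observe(); f0=s["contact_force"]; w0=s["wrist_torque"]; print(s["t"],f0,w0,s["tcp_pos"]-p)
for d in(0,5,10,14,17,19,20,21,22,23,24,25,26,27):
    p,o=pose(d,1.9); robot.servo_line(p,feed=50)
    s=robot.observe(); f=s["contact_force"]-f0; print(round(s["t"],2),d,s["tcp_pos"]-p,f,s["wrist_torque"]-w0)
    if np.linalg.norm(f)>4: break
robot.hold(.15); s=robot.observe(); print(s["contact_force"]-f0,s["tcp_pos"]-p,s["wrist_torque"]-w0,s["t"])
for c in("side","top"): save(viewer.read_camera(c),c+"3.png")
E
python3 - <<'E'
import cv2,numpy as np
a=cv2.imread("pics/side3.png")[140:260,150:310]
cv2.imwrite("pics/c4.png",cv2.resize(a,None,fx=4.8,fy=4.8,interpolation=2))
E
```

```text
17.25 [ 0.65 -1.17 -1.25] [-0.15 -0.76 -0.03] [-0.05 -0.04 -0.17]
17.54 0 [ 0.13 -0.09 -0.41] [-0.81  1.64  0.67] [ 0.04 -0.02  0.06]
17.79 5 [ 0.12 -0.07 -0.3 ] [-0.62  1.64 -0.59] [-0.01  0.   -0.03]
18.04 10 [ 0.11 -0.08 -0.27] [-1.    2.42  0.17] [ 0.02 -0.   -0.01]
18.29 14 [ 0.08 -0.06 -0.19] [-0.56  1.71  0.17] [-0.01 -0.    0.  ]
18.54 17 [ 0.06 -0.03 -0.13] [0.38 1.8  0.92] [ 0.01  0.02 -0.01]
18.79 19 [ 0.03 -0.05 -0.08] [-0.77  1.29  0.71] [-0.    0.02  0.03]
19.04 20 [ 0.01  0.   -0.02] [-0.96  1.34  0.4 ] [0.01 0.05 0.02]
19.29 21 [ 0.02 -0.05 -0.05] [-1.25  1.04  0.98] [-0.02  0.03  0.  ]
19.54 22 [ 0.01 -0.03 -0.04] [-1.16  1.24  0.12] [ 0.04 -0.01  0.09]
19.79 23 [ 0.02 -0.04 -0.05] [-0.59  0.97  0.3 ] [ 0.06 -0.04 -0.01]
20.04 24 [ 0.01 -0.01 -0.05] [-1.35  0.78  0.73] [ 0.02  0.   -0.01]
20.29 25 [ 0.01 -0.01 -0.07] [-0.99  1.36 -0.39] [0.07 0.05 0.06]
20.54 26 [ 0.02 -0.01 -0.05] [-1.14  0.86  0.77] [0.04 0.   0.07]
20.79 27 [-0.36  0.18  0.08] [-1.72  1.48  1.56] [0.12 0.49 0.02]
[-2.02  1.27  0.49] [-0.32  0.14  0.08] [0.18 0.6  0.03] 20.9417
```

View pics/c4.png

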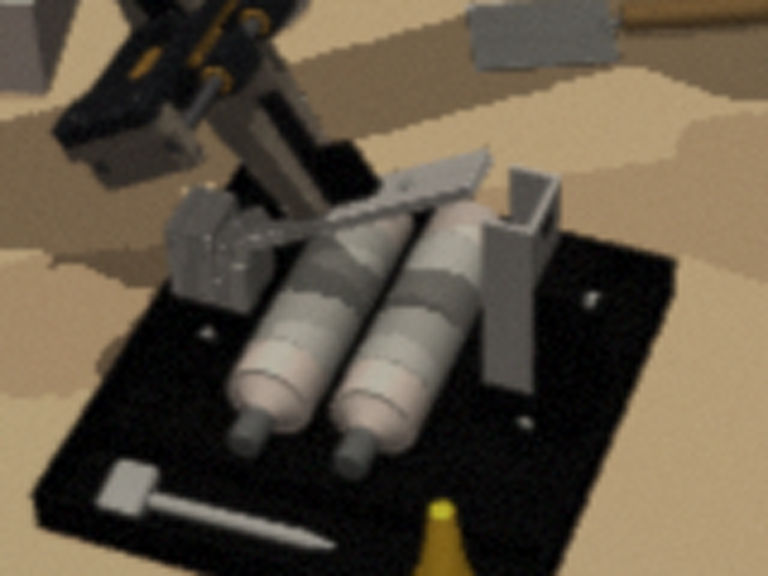

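```bash
cat >> ins.py <<'E'
def pose2(d,gap,th,dy=0):
    Rb,ob=tilted((-75.9,ZS),th,d,gap); return tool(Rb,ob+np.array([-np.sin(PT[2]),np.cos(PT[2]),0])*dy,0,S)
E
python3 - <<'E'
from ins import *
p,o=pose2(24,1.0,.55); robot.servo_line(p,feed=40,rotation=o); robot.hold(.1)
s=robot.observe(); print(s["t"],s["contact_force"],s["wrist_torque"],s["tcp_pos"]-p)
for th in(.48,.41,.35):
    p,o=pose2(24,1.0,th); robot.servo_line(p,feed=40,rotation=o)
    s=robot.observe(); print(round(s["t"],2),th,s["tcp_pos"]-p,s["contact_force"],s["wrist_torque"])
    if np.linalg.norm(s["contact_force"])>6: break
for c in("side","top"): save(viewer.read_camera(c),c+"4.png")
a=cv2.imread("pics/side4.png")[150:250,170:300];b=cv2.imread("pics/top4.png")[100:200,200:330]
cv2.imwrite("pics/c5.png",cv2.resize(np.hstack([a,b]),None,fx=3,fy=3,interpolation=2))
E
```

```text
21.3917 [-0.04  0.61 -1.18] [-0.12 -0.76  0.01] [ 0.33 -0.14  0.  ]
21.67 0.48 [ 0.04 -0.19  0.68] [ 0.61 -0.06 -0.64] [-0.13 -0.75  0.02]
21.94 0.41 [ 0.2  -0.37  0.37] [-1.99  0.83 -0.29] [ 0.2  -0.12 -0.03]
22.2 0.35 [ 0.25 -0.33  0.22] [-0.74  1.72  0.25] [0.31 0.01 0.01]
```

View pics/c5.png

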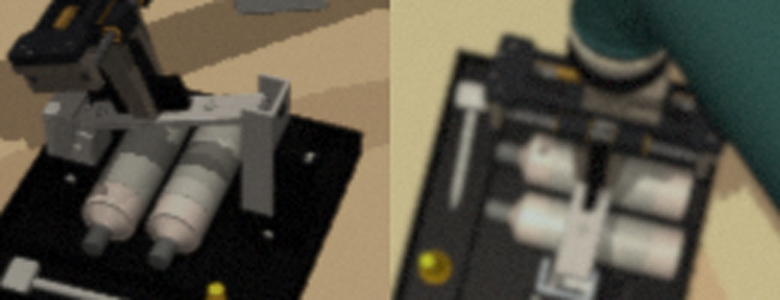

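Run:
```python
from ins import *
for th,d,g in((.28,23.5,1.2),(.21,23.5,1.2),(.15,23.5,1.0)):
    p,o=pose2(d,g,th); robot.servo_line(p,feed=40,rotation=o)
    s=robot.observe(); print(round(s["t"],2),th,s["tcp_pos"]-p,s["contact_force"],s["wrist_torque"])
    if np.linalg.norm(s["contact_force"])>10: break
for c in("side","top"): save(viewer.read_camera(c),c+"5.png")
a=cv2.imread("pics/side5.png")[150:250,170:300];b=cv2.imread("pics/top5.png")[100:200,200:330]
cv2.imwrite("pics/c6.png",cv2.resize(np.hstack([a,b]),None,fx=3,fy=3,interpolation=2))
```

```text
22.57 0.28 [ 0.54 -0.54  0.13] [-0.01  1.25 -1.2 ] [ 0.09 -0.2   0.04]
22.85 0.21 [ 0.69 -0.66  0.2 ] [ 0.3  -1.1  -1.16] [ 0.09 -0.3   0.01]
23.12 0.15 [ 0.79 -0.66  0.29] [ 0.65  0.4  -1.76] [-0.03 -0.37  0.  ]
```

View pics/c6.png

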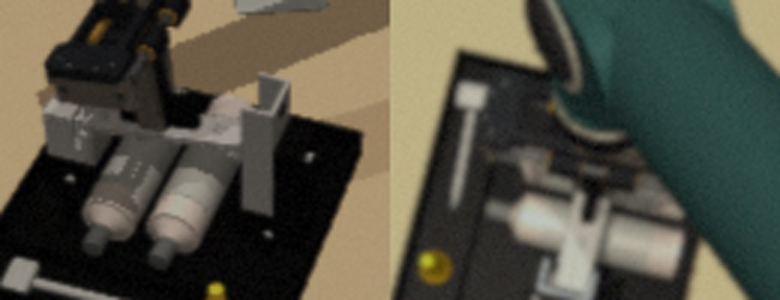

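Run:
```python
from ins import *
for th,d,g in((.10,23.5,.9),(.06,23.5,.7),(.03,23.5,.4),(.01,23.5,.2),(-.005,23.5,-.3),(-.012,23.5,-.8),(-.018,23.5,-1.5)):
    p,o=pose2(d,g,th); robot.servo_line(p,feed=35,rotation=o)
    s=robot.observe(); print(round(s["t"],2),th,s["tcp_pos"]-p,s["contact_force"],s["wrist_torque"])
    if abs(s["contact_force"][2])>30: break
robot.hold(.2);s=robot.observe(); print(round(s["t"],2),th,s["tcp_pos"]-p,s["contact_force"],s["wrist_torque"])
for c in("side","top"): save(viewer.read_camera(c),c+"6.png")
a=cv2.imread("pics/side6.png")[150:250,170:300];b=cv2.imread("pics/top6.png")[100:200,200:330]
cv2.imwrite("pics/c7.png",cv2.resize(np.hstack([a,b]),None,fx=3,fy=3,interpolation=2))
```

```text
23.48 0.1 [ 1.08 -0.34  0.44] [ 2.38 -0.53 -0.8 ] [-0.02 -0.71 -0.06]
23.73 0.06 [ 1.06 -0.3   0.31] [ 2.07  0.48 -2.1 ] [ 0.03 -0.9  -0.1 ]
23.98 0.03 [ 1.03 -0.18  0.48] [ 1.74 -0.48  0.26] [ 0.02 -0.92  0.03]
24.23 0.01 [ 0.87 -0.17  0.61] [ 1.83 -0.01  3.49] [-0.13 -1.05  0.02]
24.48 -0.005 [ 1.14 -0.21  1.67] [ 1.18 -1.29 12.08] [-0.17 -0.08  0.03]
24.73 -0.012 [ 1.38 -0.29  2.61] [-0.64 -2.33 17.88] [-0.23  0.59 -0.04]
24.98 -0.018 [ 1.62 -0.3   3.62] [-2.9  -3.19 26.57] [-0.37  1.14  0.02]
25.18 -0.018 [ 1.61 -0.3   3.6 ] [-2.81 -3.07 26.73] [-0.44  1.16  0.04]
```

View pics/c7.png

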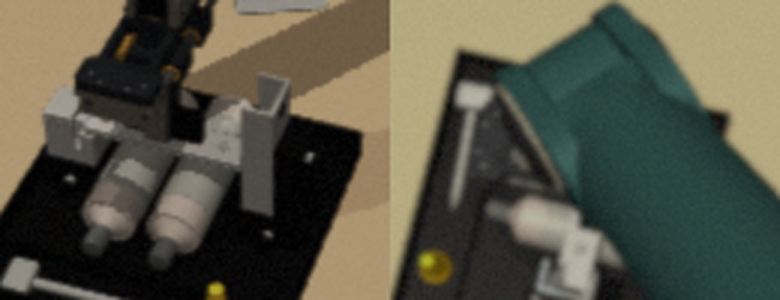

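Run:
```python
from ins import *
def rep():
    s=robot.observe(); Rt=R.from_rotvec(s["tcp_rot"]).as_matrix(); x=Rt[:,0]
    ax=np.array([np.cos(PT[2]),np.sin(PT[2]),0]); 
    th=np.arctan2(-x@ax,-x[2]); print(round(s["t"],2),"tilt",-th,"tcp",s["tcp_pos"],s["contact_force"],s["wrist_torque"],s["grip_width"]*92)
    return s
rep()
for th,g in((-.03,-1.5),(-.042,-1.5)):
    p,o=pose2(23.5,g,th); robot.servo_line(p,feed=35,rotation=o); s=rep()
    if s["contact_force"][2]>38: break
# heel crop zoom
save(viewer.read_camera("side"),"side7.png")
a=cv2.imread("pics/side7.png")[170:230,180:280]; cv2.imwrite("pics/c8.png",cv2.resize(a,None,fx=8,fy=8,interpolation=2))
p,o=pose2(23.5,0,0); robot.servo_line(p,feed=35,rotation=o); robot.hold(.1);rep()
```

```text
25.27 tilt -0.02053177192031148 tcp [585.23  -9.31  79.63] [-2.46 -2.85 25.29] [-0.41  1.14  0.03] 11.859347267555119
25.52 tilt -0.03385552245033663 tcp [585.6   -9.4   79.42] [-4.09 -3.11 29.4 ] [-0.49  1.21 -0.01] 11.71229629086987
25.77 tilt -0.04692949328692467 tcp [585.95  -9.51  79.19] [-5.59 -3.65 33.78] [-0.66  1.26 -0.01] 11.542426105647362
26.21 tilt -0.00042465456697534694 tcp [583.9   -9.45  79.38] [-2.03 -1.78  9.12] [-0.45 -0.4  -0.07] 11.741820118627192
```

View pics/c8.png

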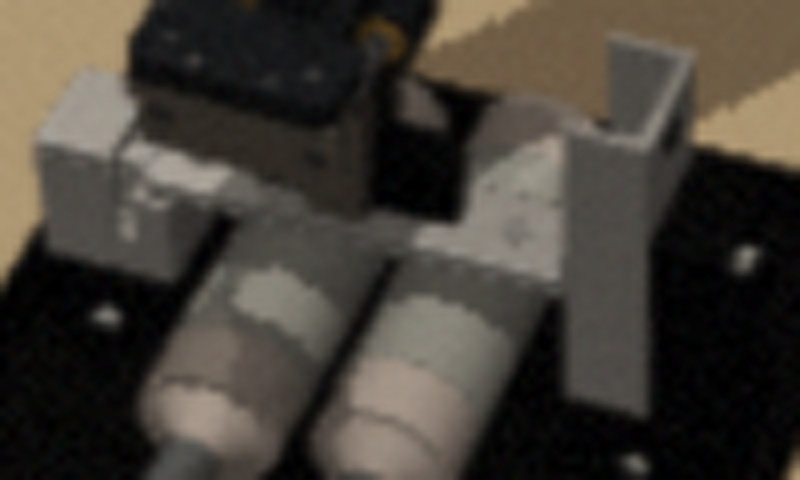

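Run:
```python
from ins import *
p,o=pose2(23.5,1.2,0); robot.servo_line(p,feed=35,rotation=o); s=robot.observe(); print(s["contact_force"])
grip(.35); s=robot.observe(); print(s["t"],s["contact_force"],s["tcp_pos"])
robot.servo_line(p+[0,0,60],feed=100)
robot.servo_line(p+[0,0,140],feed=250); robot.servo_line(p+[-20,280,160],feed=350)
s=robot.observe(); print(s["t"],s["contact_force"])
for c in("side","top"): save(viewer.read_camera(c),c+"8.png")
for n in("bar","bar_heel","bar_toe","bar_grip","nose"):
    for c in("side","top"):
        for d in viewer.pinpoint(n,c):
            w=toworld(d["at"],c)
            if abs(w[1])<80: print(n,c,round(d["confidence"],2),w)
a=cv2.imread("pics/side8.png")[165:235,175:285];b=cv2.imread("pics/top8.png")[115:225,210:320]
cv2.imwrite("pics/c9.png",cv2.resize(a,None,fx=7,fy=7,interpolation=2));cv2.imwrite("pics/c10.png",cv2.resize(b,None,fx=5.4,fy=5.4,interpolation=2))
```

```text
[ 0.1  -0.85  3.76]
26.9417 [-0.01 -0.14 -0.65] [583.56  -8.99  79.78]
29.1083 [0.1  0.53 0.19]
bar side 0.48 [585.8  -12.89  70.84]
bar top 0.59 [581.86  -9.24  69.45]
bar_heel side 0.82 [493.84  10.9   71.71]
bar_heel side 0.69 [491.33  12.54 135.7 ]
bar_heel top 0.89 [489.93  17.24  66.77]
bar_heel top 0.67 [680.35 -32.41  52.18]
bar_toe top 0.67 [670.19 -31.25  69.24]
bar_toe top 0.43 [498.64  12.73  66.98]
bar_grip side 0.76 [584.2   -9.53  93.68]
bar_grip side 0.67 [490.27   9.13  54.6 ]
bar_grip top 0.6 [579.31  -8.79  94.34]
nose side 0.88 [499.36  15.23  66.61]
nose top 0.8 [500.03  14.5   68.08]
```

View pics/c9.png

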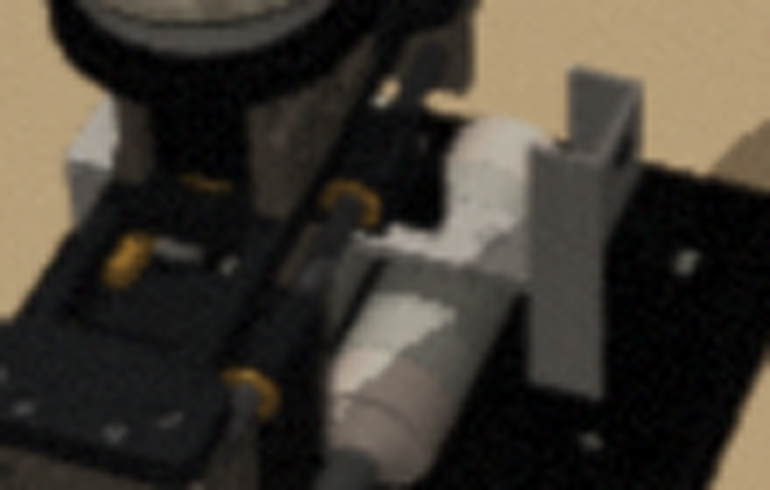

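View pics/c10.png

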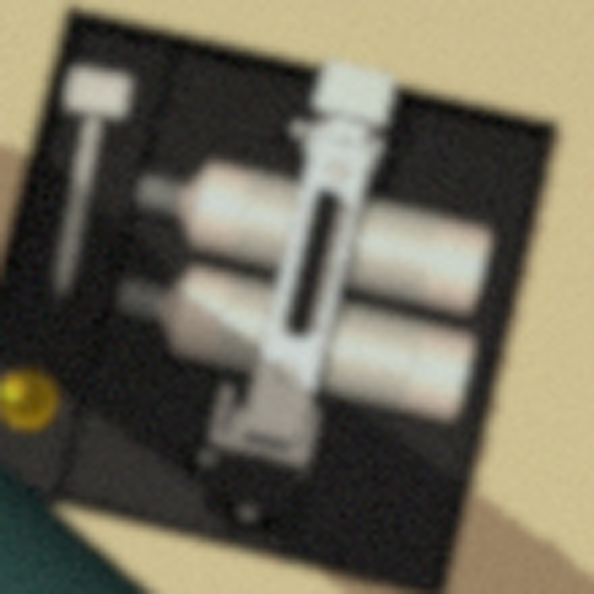

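Run:
```python
import cv2,numpy as np
f=lambda n:cv2.resize(cv2.imread(f"pics/{n}.png")[182:215,240:282],None,fx=9.2,fy=9.2,interpolation=cv2.INTER_CUBIC)
o=np.hstack([f("top0"),f("top8")]); o=np.clip(o.astype(float)*1.6,0,255).astype("uint8"); cv2.imwrite("pics/c11.png",o)
```

```text
(no output)
```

View pics/c11.png

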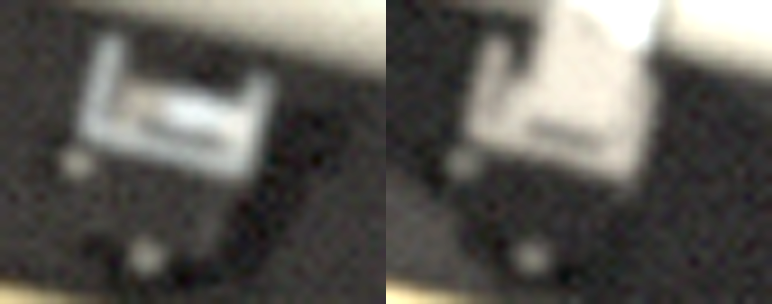

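Bar is level between keeper and channel, but I can't read the catch state for sure from the picture (the slot behind the nose shows at crop px ~(185,142) before and ~(565,140) now). I'll press on the bar near the heel with closed fingertips to make sure it's past the catch and to measure the height there.

Run:
```python
from ins import *
Rb=barR(PT[2],0); c0=M([581.4,-8.5,2.9],(-2.5+53,0,0))
_,o=tool(Rb,[0,0,0],0,S)
grip(0.0,30)
robot.movep([c0[0],c0[1]+30,215],o); robot.servo_line([c0[0],c0[1],150],feed=200); robot.servo_line([c0[0],c0[1],82],feed=120); robot.hold(.15)
f0=robot.observe()["contact_force"]; z=80
while z>68:
    z-=1.0; robot.servo_line([c0[0],c0[1],z],feed=40); s=robot.observe(); f=s["contact_force"]-f0
    print(round(s["t"],2),z,s["tcp_pos"][2],f)
    if f[2]>18: break
robot.hold(.1); print(robot.observe()["contact_force"]-f0)
```

```text
32.88 79.0 79.03224529727838 [-0.33  0.15 -0.06]
33.13 78.0 77.94623872017189 [ 0.1   0.01 -0.46]
33.38 77.0 77.25695369714376 [-0.39 -0.64  2.8 ]
33.63 76.0 77.18908739863315 [-4.07 -0.99 11.97]
33.88 75.0 77.12765208211006 [-7.37 -0.8  21.25]
[-7.2  -1.43 20.18]
```

Run:
```python
from ins import *
c0=M([581.4,-8.5,2.9],(50.5,0,0));c1=M([581.4,-8.5,2.9],(-2.5-52,0,0))
robot.servo_line([c0[0],c0[1],122],feed=200); robot.servo_line([c1[0],c1[1],122],feed=300); robot.servo_line([c1[0],c1[1],79],feed=120)
f0=robot.observe()["contact_force"]
for z in(77.5,76,75):
    robot.servo_line([c1[0],c1[1],z],feed=40); s=robot.observe(); f=s["contact_force"]-f0
    print(round(s["t"],2),z,s["tcp_pos"][2],f)
    if f[2]>6: break
robot.servo_line([c1[0],c1[1],130],feed=300)
robot.servo_line([c1[0]-100,c1[1]+200,230],feed=400); s=robot.observe(); print(s["t"],s["contact_force"])
for c in("side","top"): save(viewer.read_camera(c),c+"9.png")
a=cv2.imread("pics/side9.png")[165:235,175:285];b=cv2.imread("pics/top9.png")[130:220,215:315]
cv2.imwrite("pics/c12.png",np.hstack([cv2.resize(a,(390,250),interpolation=2),cv2.resize(b,(390,250),interpolation=2)]))
```

```text
35.62 77.5 77.36437706875533 [0.57 0.21 0.03]
35.88 76 77.24415341854936 [-3.56  0.32  8.14]
36.9667 [ 0.5  -0.66 -0.37]
```

View pics/c12.png

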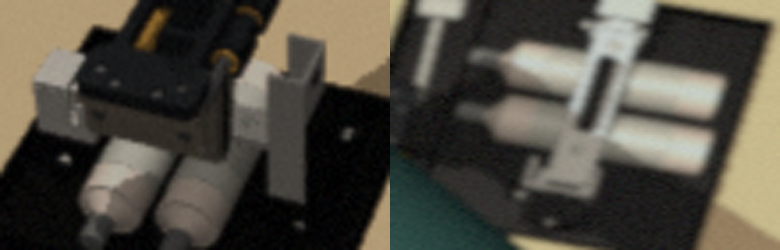

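Run:
```python
from cell import robot
print(robot.observe()["contact_force"]); robot.job_done(); print(robot.observe()["t"])
```

```text
[-0.60982218  0.42333499  0.03427235]
the job is handed in; nothing more can be done
the job is handed in; nothing more can be done
```

The bar is locked across the tray and the job was handed in at about 37 s. I could not confirm directly from the pictures that the spring catch is out.

**What I did:** I took the bar farthest to the robot's left and felt the keeper's sill, which put the set height at about 12 mm. I slid the tongue under the lip at 31.5° until it touched the back wall, then backed off about 1 mm. Then I swung the heel down in the channel, pressed with about 27 N (34 N at most), released it and pressed once more near the heel with about 20 N.

**Last checks:**
- **Level:** the bar's top touched at 77.2 mm both near the heel and near the toe, so it lies level.
- **Seated:** the bar did not give under the 20 N press near the heel, so it sits on both supports. That should be enough for the catch to have snapped out.
- **Released:** the gripper is clear and the contact force is about zero.
- **Bystanders:** I saw no shift of the cartridges, cap or punch in the pictures. I did not check the scraper, tape and jar separately.

**Not settled or disagreeing:**
- **Catch:** the network's reported nose point agrees with the catch being out, but the close-up was too blurred to tell.
- **Set height:** the sill probe gave about 12 mm and the final touch on the bar about 13 mm. Both are within the allowed range.
- **Keeper position:** it was about 2 mm farther away than my fit of the pictures, which I corrected when the tongue touched the back wall.

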